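Clip the collet key to the eye beside the router

ROBOT

A 7-joint arm with a two-finger parallel gripper is mounted at the origin on the work surface. World frame = base frame: x ahead of the robot, y to its left, z up, the work surface at z = 0. Lengths are in m, angles in rad, forces in N, time in s.
With the tool pointing down it reaches from about 0.425 to 0.925 m from the base axis. Payload 6.8 kg.
Tool frame: the origin (TCP) lies at the very end of the fingers, on their centre line; the grasp point (between the pads) lies 19 mm behind it; z points along the fingers, y is the line along which they close (so a half turn about z gives the same grasp; the last joint's range is limited). The gripper opens to 85 mm and grips with 20 to 120 N. Pads are 22 mm wide; open, the fingers measure 114 mm over their backs; the gripper's body (76 mm by 85 mm) begins 54 mm behind the grasp point. The pads swing forward as they close: fully open they stand 13 mm farther back than shut.
Start: joints at [1.138, 0.477, 0.022, 1.555, -0.011, 1.109, -0.083], TCP at [0.215, -0.64, 0.231] pointing down, gripper open.
Joint ranges: [-2.96, 2.96], [-0.34, 2.1], [-1.41, 1.46], [0.24, 2.44], [-1.37, 4.51], [0.17, 1.92], [-2.96, 2.96]. Speed limits (rad/s): [2.39, 2.39, 3.14, 3.14, 3.14, 3.14, 3.14].

INTERFACE

Orientations are given as a rotation vector (axis times angle).
In Python, from bench import monitor, optics, r gives the robot as it stands.
- The arm moves only by the shell command python3 -m crank 'ROWS' [OPENING] [FORCE]. ROWS is JSON, a list of rows, each a list of 2 entries, a list of its own where there are three numbers: the shift along the tool's x, y, z in cm, then the turn, a rotation vector about the tool's x, y, z in rad. A call has 1 to 5 rows; each row shifts and turns the commanded pose from where the row before left it, along the tool's axes as they then stand; what a row does not reach is not made up. A row lasts 1/10 s, in which the tool goes at most 50 mm and 8.59 degrees, less where a joint would pass 70% of its speed; a pose out of reach is approached as far as the arm can. A call is refused whole if a number of a shift passes 5 or a number of a turn 0.15, either way. A call with a gripper value outside its range is refused whole. OPENING is the finger opening in cm, from 0 to 8.54, set as the call begins (- or left out, the last holds). The fingers move at their own pace and stop on an object; FORCE is the grip in N (left out, the last holds). Time passes only in rows, so rows that do not move let the fingers close. It gives the time, the measured TCP pose, the force, the opening and the grip force at its end, in the units of the state.
- monitor.get_obs(): the state, without advancing time (a new reading comes with each control period).
- optics.grab_frame(name): name is "side" or "top"; returns (picture, depth): 420x560x3 uint8, red, green, blue; 420x560 float32, m along the optical axis (not along the pixel's ray), 0 where there is no reading.
- optics.camera_model(name): a dict with "vertical_fov" (degrees; the focal length in pixels is half the picture's height over the tangent of half this angle, whatever the lens; pixels are square), "cx", "cy" (the principal point, pixels), "R" (3x3) and "t" (3): a world point X has camera coordinates R X + t. Camera axes: x right, y down, z forward; pixel columns grow to the right and rows downward; lengths in m; the calibration is good to about 2 mm. A picture is of the moment at which its call begins. camera_model takes no time and is no camera call.
- r.hand_in(): hands the job in; it is judged then, once.
The state is a dict: "clock": time; "joints": joint angles; "qvel": joint speeds; "tau": joint torques, N m; "tcp_pos": TCP position; "orientation": TCP orientation; "contact_force": force on the tool from outside, world axes, zero at the start; "moment": the same for the moment, N m; "grip_width": finger opening in m; "gripper_force": force on a finger pad.
Only numpy, scipy, OpenCV 4.12 (cv2) and the standard library are available. Lean on these libraries where they do the work, as an engineer would, in place of code of your own. Each camera call takes 0.05 s, during which the arm holds its last target. There are 200 camera calls.

TASK

Clip the collet key onto the steel eye on the bench: with the key level, push its snap hook onto one upright leg of the eye until the leg has gone right through the gate and the gate snaps shut behind it; the eye slides a little in its rail before it holds. Then tug the key straight back, about one kilo's pull once the slack is out, to feel that it is caught, lay it down still clipped and let go. Keep your fingers off the gate, never force the key against the eye with more than about two kilos, and leave the other things where they are.

Things in the scene. Friction and masses are not known exactly. Their poses are not given: they have to be found in the camera images.
- key_grip (a point): Middle of the black rubber handle (90 long in x, 18 wide in y, 22 mm high; point 11 mm over its underside) of the loose collet key: 200 mm long, about 200 g, flat on the bench. x along the key to the snap hook, y left, z up. Tail to x = -104 mm: open spanner jaw 34 mm wide. Nose: flat steel hook loop 44 mm wide, 12 mm thick, same mid-height, from x = 45 to 96 mm.
- hook_mouth (a point): Middle of the hook's mouth, 89 mm ahead of key_grip, same axes. The gate closes it. Side arms at y = -16 to -22 mm (hinge) and +16 to +22 mm (nose, its tip reaching in to y = +11 mm). A leg enters along -x, its centre within y = -6 to +5 mm. Once caught and tugged, a leg rests on the shut gate with its centre about 6.5 mm inside (-x) of this point.
- hook_home (a point): Centre of a leg pushed fully home against the hook's rigid back wall: 32 mm inside the mouth, 57 mm ahead of key_grip, same axes. The gate can snap shut once the leg's centre is about 4 to 9 mm short of this point.
- gate (a joint): Spring gate: 5 mm thick, 27 mm long, on an upright hinge 16 mm to the -y side of hook_mouth. 0 = shut, grows to 1.5 rad as it is pushed inward (towards the handle); it opens inward only. Pushing a leg through takes about 3 to 6 N, with a few newtons sideways, and at the end it snaps back to 0 behind the leg.
- leg_left (a point): Steel eye: closed loop of 8 mm round bar, two vertical legs 50 mm apart (centres), top bar 46 to 54 mm over the bench, on a plate (26 x 76 mm, its top 10.5 mm over the bench). This point: centre of the +y leg, 28 mm over the bench. x horizontal, square to the loop, away from the robot; y from right to left leg; z up. Hook goes on along +x, its mid-height 24 to 32 mm; either leg serves.
- leg_right (a point): Centre of the eye's other leg, at -y, 28 mm over the bench, same axes. The eye's plate slides along x in a fixed T-slot rail (100 x 80 x 6 mm) with about 1.5 N drag, 36 mm in all between hidden rigid end stops; it may start anywhere between them, so it gives way before it resists a push or a tug.
- cup: Bystander: black cup, 72 mm wide, 90 mm high, origin at the centre of its underside.
- clamp: Bystander: black bridge clamp with a brass screw, 90 x 26 mm, 58 mm high, origin under its centre.
- block: Bystander: dark wood block 70 x 50 x 20 mm, origin under its centre.
Not all that is in view belongs to the job. Of the things like the part that bears key_grip, leave any that is green; of the rest the larger one is meant. Leave any red look-alike of the part that bears leg_left alone.

How it is judged:
By the outcome, as a careful person would: the job done as asked, in the order asked, and still so for the second after the job is handed in, with the robot touching nothing.
It also fails if it takes over 72 s, if anything falls off the work surface, if the arm or the gripper's body presses on something with over 40 N, if the wrist force passes 120 N, or if a joint passes its speed limit or range.

## Working session

There is one attempt and no reset: what is moved stays moved. The work goes in short steps, Python scripts to look and compute and a shell command to move; the robot and the scene stay as the last step left them, time stands still between calls to the robot, and variables do not carry over. Pictures are saved under pics/ and viewed, at most 10 in all, crops included, and the job is handed in when it is done.

```bash
mkdir -p pics; ls; python3 - <<'E'
from bench import monitor, optics, r
import cv2, numpy as np
for n in ("top","side"):
    p,d=optics.grab_frame(n)
    np.savez(f"pics/{n}0.npz",p=p,d=d)
    cv2.imwrite(f"pics/{n}0.png",p[:,:,::-1])
    print(n,optics.camera_model(n))
o=monitor.get_obs()
print({k:np.round(v,4) for k,v in o.items()})
E
```

```text
pics
top {'vertical_fov': 47.28275747495837, 'cx': 275.3678650282163, 'cy': 209.65662618639755, 'R': array([[ 0.1431333 , -0.98970153,  0.0019353 ],
       [-0.96538039, -0.14004623, -0.22006306],
       [ 0.21806778,  0.02963005, -0.97548373]]), 't': array([-0.06755949,  0.61514269,  1.20351428])}
side {'vertical_fov': 47.36766403868798, 'cx': 273.3931298580714, 'cy': 204.09888952273326, 'R': array([[-0.77800738, -0.62801467,  0.01738084],
       [-0.48886954,  0.58778946, -0.64460075],
       [ 0.39460245, -0.51000111, -0.76432178]]), 't': array([0.48387007, 0.3244518 , 1.04026611])}
{'clock': np.float64(0.1), 'joints': array([ 1.1379,  0.4777,  0.0223,  1.5564, -0.0115,  1.1093, -0.0831]), 'qvel': array([ 0.0007, -0.0023, -0.001 , -0.0048,  0.0006,  0.0016,  0.002 ]), 'tau': array([ 3.40000e-03, -5.97761e+01,  1.61260e+00, -2.81958e+01,
        1.27000e-02,  5.00000e-03,  0.00000e+00]), 'tcp_pos': array([ 0.2152, -0.6392,  0.2304]), 'orientation': array([-3.0986e+00, -5.0780e-01,  6.0000e-04]), 'contact_force': array([ 0.0624,  0.2774, -0.7098]), 'moment': array([-0.0042,  0.0131,  0.0154]), 'gripper_force': np.float64(0.0), 'grip_width': np.float64(0.0854)}
```

View pics/top0.png

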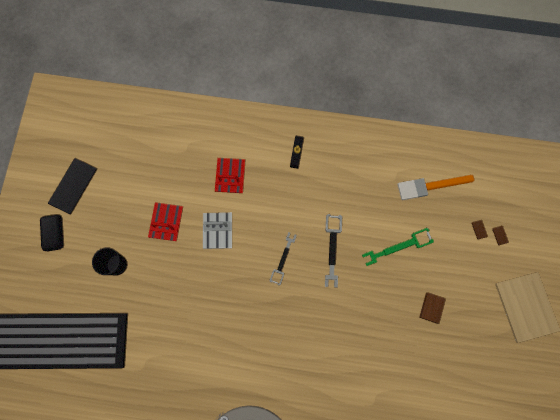

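View pics/side0.png

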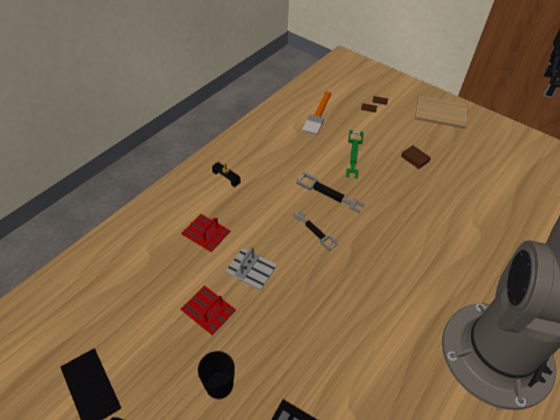

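The top view shows three keys: large black at (333,250), small black at (284,260) and green at (398,245). The large black one is neither green nor the smaller, so it is the one meant. There are three eyes: grey steel at (217,230) and red at (230,175) and (165,222). The grey one is meant. I'll confirm both in one enlarged crop and measure.

```bash
cat > h.py <<'E'
import numpy as np, cv2
from bench import optics
def load(n,tag,new=False):
    if new:
        p,d=optics.grab_frame(n); np.savez(f"pics/{n}{tag}.npz",p=p,d=d)
    z=np.load(f"pics/{n}{tag}.npz"); return z["p"],z["d"]
def cam(n):
    c=optics.camera_model(n); return 210/np.tan(np.radians(c["vertical_fov"]/2)),c["cx"],c["cy"],c["R"],c["t"]
def cloud(n,d):
    f,cx,cy,R,t=cam(n); v,u=np.indices(d.shape)
    P=np.stack([(u-cx)/f*d,(v-cy)/f*d,d],-1); return (P-t)@R   # world points, HxWx3
def onplane(n,u,v,z):
    f,cx,cy,R,t=cam(n); ray=R.T@np.array([(u-cx)/f,(v-cy)/f,1]); C=-R.T@t
    return C+ray*(z-C[2])/ray[2]
def proj(n,X):
    f,cx,cy,R,t=cam(n); c=np.asarray(X)@R.T+t
    return c[...,:2]/c[...,2:]*f+[cx,cy]
E
python3 - <<'E'
from h import *
p,d=load("top","0")
c=p[190:300,180:350]; a=cv2.resize(c,None,fx=4.6,fy=4.6,interpolation=cv2.INTER_CUBIC)
cv2.imwrite("pics/crop1.png",a[:,:,::-1])
W=cloud("top",d)
def reg(u0,u1,v0,v1,zmin,zmax,nm):
    w=W[v0:v1,u0:u1].reshape(-1,3); k=(w[:,2]>zmin)&(w[:,2]<zmax)&(d[v0:v1,u0:u1].ravel()>0)
    q=w[k]; m=q.mean(0); ev,V=np.linalg.eigh(np.cov(q[:,:2].T)); 
    l=(q[:,:2]-m[:2])@V; print(nm,len(q),m.round(4),"axis",V[:,1].round(3),"ext",l.min(0).round(4),l.max(0).round(4))
print("bench z",np.median(W[300:320,200:260,2]), W[280:300,300:320,2].mean())
reg(318,350,208,292,0.006,0.05,"key all")
reg(318,350,208,292,0.018,0.05,"handle")
reg(200,236,208,252,0.04,0.07,"eye top")
reg(200,236,205,252,0.003,0.008,"rail")
reg(200,236,205,252,0.0085,0.013,"plate")
E
```

```text
bench z 0.00018812729139078347 0.00044581453649377453
key all 577 [ 0.5405 -0.1469  0.0173] axis [-0.997 -0.08 ] ext [-0.0388 -0.1209] [0.0475 0.1046]
handle 271 [ 0.5536 -0.145   0.0218] axis [-0.996 -0.084] ext [-0.0207 -0.0854] [0.0216 0.1009]
eye top 66 [0.5627 0.1754 0.0523] axis [-0.158  0.988] ext [-0.0042 -0.0282] [0.0033 0.0282]
rail 625 [0.5498 0.1723 0.0055] axis [-0.989 -0.149] ext [-0.0498 -0.0744] [0.0485 0.0551]
plate 248 [0.5527 0.1723 0.0104] axis [-0.996  0.085] ext [-0.0458 -0.0563] [0.0443 0.0554]
```

View pics/crop1.png

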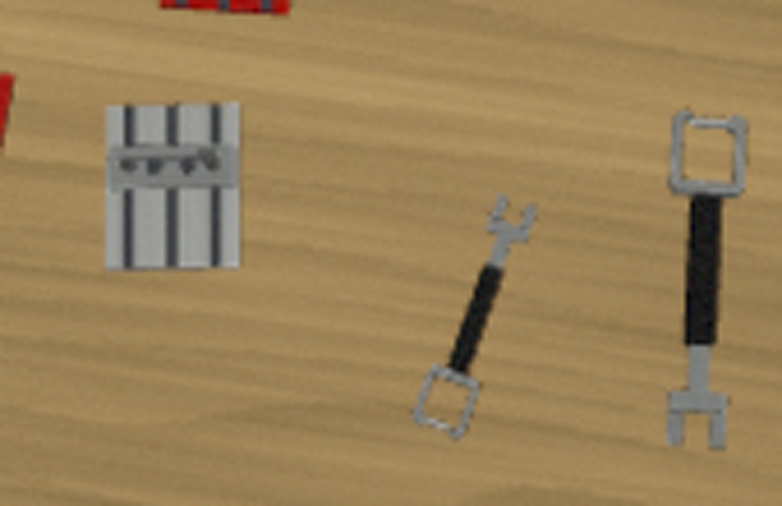

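The crop confirms the choice: the target key at crop (705,270) is the largest, with a black handle and its hook pointing away from the robot. The steel eye is grey, at crop (173,185). Next I refine both poses with model fits in both cameras.

```bash
cat >> h.py <<'E'
from scipy.optimize import minimize
def boxpts(x,y,yaw,lx,ly,z0,z1):
    c,s=np.cos(yaw),np.sin(yaw)
    return np.array([[x+c*a*lx/2-s*b*ly/2,y+s*a*lx/2+c*b*ly/2,z] for a in(-1,1) for b in(-1,1) for z in(z0,z1)])
def sil(n,pts,off,shape,S=8):
    q=(proj(n,pts)-off+.5)*S
    m=np.zeros((shape[0]*S,shape[1]*S),np.uint8)
    cv2.fillConvexPoly(m,cv2.convexHull(np.round(q*16-8).astype(np.int32)),255,shift=4)
    return cv2.resize(m,(shape[1],shape[0]),interpolation=cv2.INTER_AREA)/255.
def fitbox(views,x0,dims):
    # views: list of (cam, soft mask, offset)
    def cost(v): return sum(((sil(n,boxpts(*v,*dims),o,m.shape)-m)**2).sum() for n,m,o in views)
    S0=np.array([x0]+[[x0[i]+(j==i)*[.006,.006,.06][i] for i in range(3)] for j in range(3)])
    r_=minimize(cost,x0,method="Nelder-Mead",options=dict(initial_simplex=S0,xatol=1e-5,fatol=1e-3))
    return r_.x,r_.fun
E
python3 - <<'E'
from h import *
V={n:load(n,"0") for n in("top","side")}
def win(n,X,h=30):
    u,v=proj(n,X).round().astype(int); return u-h,v-h,u+h,v+h
# handle
vs=[]
for n in V:
    p,d=V[n]; u0,v0,u1,v1=win(n,[.55,-.145,.011],26)
    g=p[v0:v1,u0:u1].max(2).astype(float); 
    W=cloud(n,d)[v0:v1,u0:u1]
    near=np.hypot(W[...,0]-.55,W[...,1]+.145)<.065
    m=np.clip((115-g)/(115-30),0,1)*near   # dark -> 1
    vs.append((n,m,np.array([u0,v0]))); print(n,m.sum().round(1),np.percentile(g,[1,10,50]))
    print(n,fitbox([vs[-1]],[.55,-.145,.085],(.09,.018,0,.022)))
print("both",fitbox(vs,[.55,-.145,.085],(.09,.018,0,.022)))
# rail
vs=[]
for n in V:
    p,d=V[n]; u0,v0,u1,v1=win(n,[.55,.173,.0],40)
    s=p[v0:v1,u0:u1].astype(int); sat=(s.max(2)-s.min(2))
    m=cv2.morphologyEx((sat<25).astype(np.uint8),cv2.MORPH_OPEN,np.ones((3,3))).astype(float)
    vs.append((n,m,np.array([u0,v0]))); print(n,m.sum())
    print(n,fitbox([vs[-1]],[.55,.173,.148],(.1,.08,0,.006)))
    W=cloud(n,d)[v0:v1,u0:u1].reshape(-1,3); 
    yaw=.148; R2=np.array([[np.cos(yaw),-np.sin(yaw)],[np.sin(yaw),np.cos(yaw)]])
    l=(W[:,:2]-[.55,.173])@R2; k=(W[:,2]>.035)&(W[:,2]<.06)&(np.abs(l)<.06).all(1)
    k2=(W[:,2]>.048)&k
    print(n,"eye upper pts local",k.sum(),l[k].mean(0).round(4),l[k].min(0).round(4),l[k].max(0).round(4),"top",l[k2].mean(0).round(4),np.polyfit(l[k2][:,1],l[k2][:,0],1).round(4))
E
```

```text
top 218.5 [ 23. 119. 156.]
top (array([ 0.54782413, -0.14616146,  0.07066373]), np.float64(17.555555555555557))
side 282.2 [ 12.  71. 142.]
side (array([ 0.54725699, -0.1454131 ,  0.08177002]), np.float64(44.45184159938485))
both (array([ 0.54704917, -0.14573469,  0.07074643]), np.float64(64.50582083813917))
top 1024.0
top (array([0.55287365, 0.17462008, 0.16773996]), np.float64(16.230372933487118))
top eye upper pts local 66 [0.0129 0.0005] [ 0.0096 -0.0276] [0.0168 0.0287] top [0.013  0.0003] [-0.0166  0.013 ]
side 1174.0
side (array([0.5515487 , 0.17425688, 0.15152942]), np.float64(53.14980392156863))
side eye upper pts local 79 [0.0111 0.007 ] [ 0.008  -0.0227] [0.0162 0.032 ] top [0.0114 0.0048] [-0.0042  0.0114]
```

```bash
python3 -m crank '[[[3.93,-3.0,0],[0,0,0]],[[3.93,-3.0,0],[0,0,0]],[[3.93,-3.0,0],[0,0,0]],[[3.93,-3.0,0],[0,0,0]],[[3.93,-3.0,0],[0,0,0]]]' 4.5 60
python3 -m crank '[[[3.93,-3.0,0],[0,0,0]],[[3.93,-3.0,0],[0,0,0]],[[3.93,-3.0,0],[0,0,0]],[[3.93,-3.0,0],[0,0,0]],[[3.93,-3.0,0],[0,0,0]]]'
python3 -m crank '[[[3.93,-3.0,0],[0,0,0]],[[3.93,-3.0,0],[0,0,0]],[[0,0,4],[0,0,0.13]],[[0,0,4],[0,0,0.12]],[[0,0,3],[0,0,0]]]'
python3 -m crank '[[[0,0,0],[0,0,0]],[[0,0,0],[0,0,0]]]'
```

```text
clock: 0.6
tcp_pos: [0.3544, -0.4329, 0.231]
orientation: [-3.1, -0.508, 0.0]
contact_force: [0.8, 0.2, -0.5]
grip_width: 0.0446
gripper_force: 0.0
clock: 1.1
tcp_pos: [0.4927, -0.2282, 0.2312]
orientation: [3.1, 0.508, -0.001]
contact_force: [0.9, -0.6, -0.7]
grip_width: 0.0453
gripper_force: 0.0
clock: 1.6
tcp_pos: [0.5465, -0.1473, 0.1189]
orientation: [-3.139, -0.114, 0.004]
contact_force: [0.2, -1.5, 0.2]
grip_width: 0.045
gripper_force: 0.0
clock: 1.8
tcp_pos: [0.5474, -0.148, 0.1215]
orientation: [-3.139, -0.118, 0.001]
contact_force: [1.1, 1.6, 0.7]
grip_width: 0.0449
gripper_force: 0.0
```

```bash
python3 -m crank '[[[0,-0.2,4],[0,0,0]],[[0,0,4],[0,0,0]],[[0,0,2.5],[0,0,0]],[[0,0,1.0],[0,0,0]],[[0,0,0.4],[0,0,0]]]'
python3 -m crank '[[[0,0,0],[0,0,0]],[[0,0,0],[0,0,0]]]'
python3 - <<'E'
from h import *
p,d=load("top","1",True); c=p[195:300,280:385]; q,_=load("side","1",True); e=q[140:240,280:385]
k=lambda a:cv2.resize(a,(400,400),interpolation=cv2.INTER_CUBIC)
cv2.imwrite("pics/pre.png",np.hstack([k(c),k(e)])[:,:,::-1])
E
```

```text
clock: 2.3
tcp_pos: [0.5484, -0.1464, 0.0031]
orientation: [3.139, 0.117, 0.002]
contact_force: [0.1, 1.1, 0.4]
grip_width: 0.045
gripper_force: 0.0
clock: 2.5
tcp_pos: [0.5488, -0.1464, 0.0041]
orientation: [3.139, 0.117, 0.005]
contact_force: [0.1, 0.6, 0.8]
grip_width: 0.045
gripper_force: 0.0
```

View pics/pre.png

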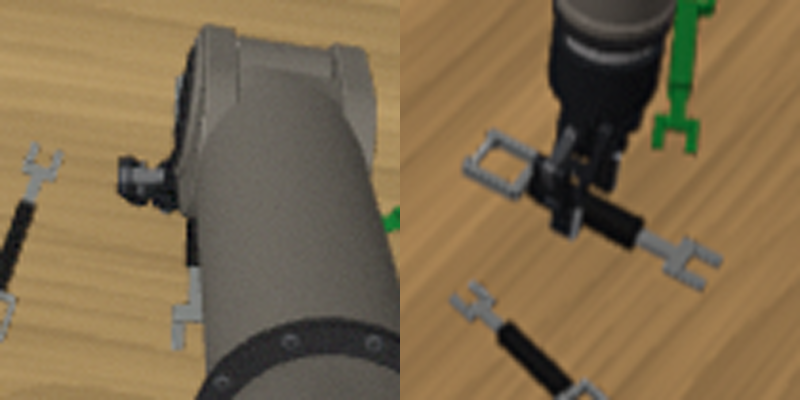

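The right half (side camera) shows the fingers straddling the handle's middle at about (565,185), clear of the hook. The left half (top camera) is blocked by the arm. Closing now.

```bash
python3 -m crank '[[[0,0,0],[0,0,0]],[[0,0,0],[0,0,0]],[[0,0,0],[0,0,0]],[[0,0,0],[0,0,0]],[[0,0,0],[0,0,0]]]' 0 80
python3 -m crank '[[[0,0,0],[0,0,0]],[[0,0,0],[0,0,0]],[[0,0,-2],[0,0,0]],[[0,0,-3],[0,0,0]],[[0,0,-3],[0,0,0]]]'
python3 -m crank '[[[0,0,0],[0,0,0]],[[0,0,0],[0,0,0]]]'
```

```text
clock: 3.1
tcp_pos: [0.5477, -0.1462, 0.0031]
orientation: [3.139, 0.117, 0.001]
contact_force: [-1.6, 0.3, 6.4]
grip_width: 0.0162
gripper_force: 78.7
clock: 3.6
tcp_pos: [0.5465, -0.1459, 0.0826]
orientation: [-3.139, -0.118, 0.003]
contact_force: [0.9, 0.3, -2.2]
grip_width: 0.0164
gripper_force: 78.4
clock: 3.8
tcp_pos: [0.5473, -0.1461, 0.0824]
orientation: [3.139, 0.117, 0.001]
contact_force: [-0.6, -0.6, -3.7]
grip_width: 0.0165
gripper_force: 78.6
```

```bash
python3 -m crank '[[[-1.3,-4.75,0],[0,0,0]],[[-1.3,-4.75,0],[0,0,0]],[[-1.3,-4.75,0],[0,0,0]],[[-1.3,-4.75,0],[0,0,0]],[[-1.3,-4.75,0],[0,0,0]]]'
python3 -m crank '[[[-1.3,-4.75,0],[0,0,-0.082]],[[0,0,2],[0,0,0]],[[0,0,2],[0,0,0]],[[0,0,2.2],[0,0,0]],[[0,0,0],[0,0,0]]]'
python3 -m crank '[[[0,0,0],[0,0,0]],[[0,0,0],[0,0,0]]]'
python3 - <<'E'
from h import *
p,d=load("top","2",True); q,_=load("side","2",True)
k=lambda a:cv2.resize(a,(400,400),interpolation=cv2.INTER_CUBIC)
c=p[190:290,190:290];e=q[230:330,200:300]
cv2.imwrite("pics/appr.png",np.hstack([k(c),k(e)])[:,:,::-1])
E
```

```text
clock: 4.3
tcp_pos: [0.4625, 0.0871, 0.0808]
orientation: [3.139, 0.117, -0.005]
contact_force: [1.1, 1.0, -2.0]
grip_width: 0.0157
gripper_force: 78.7
clock: 4.8
tcp_pos: [0.4449, 0.1313, 0.017]
orientation: [3.13, 0.247, -0.012]
contact_force: [-0.6, -1.0, -1.0]
grip_width: 0.0163
gripper_force: 78.7
clock: 5.0
tcp_pos: [0.4485, 0.1323, 0.0207]
orientation: [-3.132, -0.246, -0.0]
contact_force: [0.1, 0.6, -2.2]
grip_width: 0.0161
gripper_force: 78.7
```

View pics/appr.png

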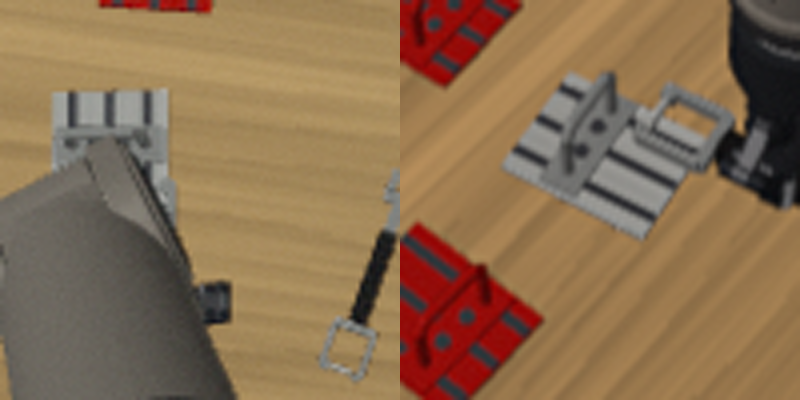

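The side view (right half) shows the hook at about (690,115), its mouth facing the far right-hand leg at about (610,85) and level. The top view is mostly blocked by the arm. I'll overlay the predicted outlines to check lateral alignment and height.

```bash
python3 - <<'E'
from h import *
q,d=load("side","2"); u0,v0,S=228,238,10
img=cv2.resize(q[v0:v0+55,u0:u0+75],None,fx=S,fy=S,interpolation=cv2.INTER_CUBIC)[:,:,::-1].copy()
def line(P,col):
    a=((proj("side",np.array(P))-[u0,v0]+.5)*S).astype(int); cv2.polylines(img,[a.reshape(-1,1,2)],False,col,1)
g=np.array([.4480,.1325,.0285]); yk=.157; ex=np.array([np.cos(yk),np.sin(yk),0]); ey=np.array([-ex[1],ex[0],0]); ez=np.array([0,0,1.])
K=lambda x,y,z:g+ex*x+ey*y+ez*z
for z in(.006,-.006):
    line([K(.045,-.022,z),K(.096,-.022,z),K(.096,.022,z),K(.045,.022,z),K(.045,-.022,z)],(0,255,0) if z>0 else (0,120,0))
line([K(.051,-.016,.006),K(.096,-.016,.006)],(0,255,0));line([K(.051,.016,.006),K(.096,.016,.006)],(0,255,0))
ye=.157; fx=np.array([np.cos(ye),np.sin(ye),0]); fy=np.array([-fx[1],fx[0],0]); c=np.array([.562,.1758,0])
for s in(-.025,.025):
    line([c+fy*(s+.0)+ez*.0105,c+fy*s+ez*.05],(255,0,0))
line([c+fy*-.029+ez*.054,c+fy*.029+ez*.054],(0,0,255))
r_=boxpts(.5522,.1744,.157,.1,.08,.006,.006)[::2][[0,1,3,2,0]]; line(r_,(255,0,255))
cv2.imwrite("pics/ov.png",img)
W=cloud("side",d)
f=lambda m:(np.stack([(W-g)@ex,(W-g)@ey,(W-g)@ez],-1))[m]
L=f(d>0); k=(L[:,0]>.03)&(L[:,0]<.1)&(abs(L[:,1])<.03)&(abs(L[:,2])<.012)
h=L[k]; print(len(h),"ext",h.min(0).round(4),h.max(0).round(4)); t=h[h[:,2]>.002]
A=np.c_[t[:,:2],np.ones(len(t))]; print("top plane",np.linalg.lstsq(A,t[:,2],rcond=None)[0].round(4),"y mean",t.mean(0))
k=(L[:,0]>.1)&(L[:,0]<.17)&(abs(L[:,1])<.08)&(L[:,2]>.000)&(L[:,2]<.035)
e=L[k]; 
for lo,hi in((-.012,.012),(.035,.065)):
    m=e[(e[:,1]>lo)&(e[:,1]<hi)&(e[:,2]<.014)]; print("leg",len(m),m.mean(0).round(4),m.min(0).round(4),m.max(0).round(4))
m=e[e[:,2]>.016];print("bar",len(m),m.mean(0).round(4),m.min(0).round(4),m.max(0).round(4))
E
```

```text
264 ext [ 0.0312 -0.022  -0.0088] [0.092  0.0241 0.0117]
top plane [-0.049   0.0132  0.0087] y mean [0.06037259 0.00150433 0.00577642]
leg 9 [0.1172 0.0037 0.0051] [0.1147 0.0014 0.0003] [0.1207 0.0054 0.0114]
leg 10 [0.1179 0.0535 0.0071] [0.1156 0.0524 0.0004] [0.1215 0.0552 0.0137]
bar 70 [0.1184 0.0296 0.0227] [0.1148 0.0008 0.0162] [0.1237 0.0559 0.028 ]
```

View pics/ov.png

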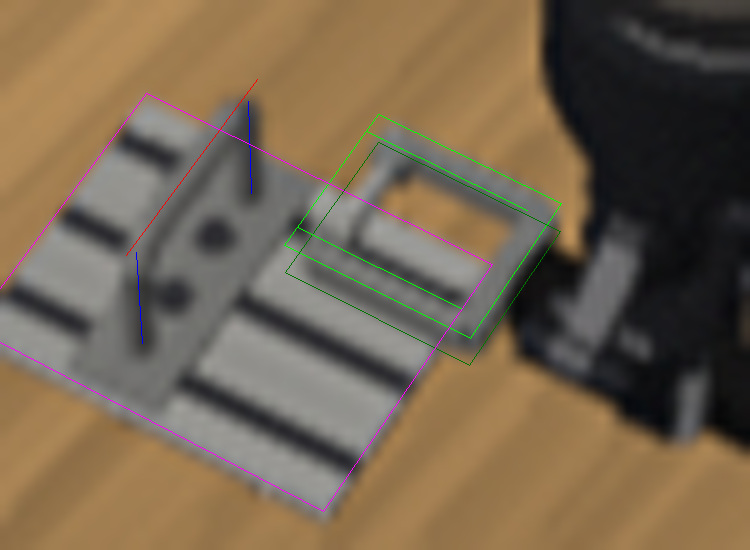

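```bash
python3 - <<'E'
from h import *
q,d=load("side","2"); W=cloud("side",d)
g=np.array([.4480,.1325,.0285]); yk=.157; ex=np.array([np.cos(yk),np.sin(yk),0]); ey=np.array([-ex[1],ex[0],0])
L=np.stack([(W-g)@ex,(W-g)@ey,W[...,2]-g[2]],-1)[d>0]
for a,b in((.048,.06),(.06,.075),(.075,.098)):
  for s in(-1,1):
    m=L[(L[:,0]>a)&(L[:,0]<b)&(s*L[:,1]>.014)&(s*L[:,1]<.026)&(L[:,2]>-.004)&(L[:,2]<.012)]; print(a,s,len(m),np.median(m,0).round(4),m.min(0).round(4),m.max(0).round(4))
m=L[(L[:,0]>.047)&(L[:,0]<.058)&(abs(L[:,1])<.014)&(abs(L[:,2])<.012)]; print("back bar",len(m),np.median(m,0).round(4))
E
```

```text
0.048 -1 17 [ 0.0541 -0.0164  0.0039] [ 0.0485 -0.022  -0.0023] [ 0.0599 -0.0146  0.0074]
0.048 1 26 [0.0536 0.0219 0.0038] [ 0.048   0.0142 -0.0036] [0.06   0.0241 0.0103]
0.06 -1 21 [ 0.0674 -0.0168  0.0033] [ 0.0605 -0.0214 -0.0038] [ 0.0738 -0.0144  0.0081]
0.06 1 24 [0.0676 0.0211 0.0047] [ 0.0607  0.0157 -0.003 ] [0.0735 0.0235 0.0083]
0.075 -1 20 [ 0.0821 -0.0174  0.0041] [ 0.0759 -0.0214 -0.0019] [ 0.0915 -0.0145  0.0086]
0.075 1 29 [0.0824 0.0215 0.0038] [ 0.0756  0.0142 -0.0024] [0.0917 0.0238 0.0087]
back bar 17 [ 0.0491 -0.0007  0.0051]
```

The key is level and its lateral offset from the leg is within about 1 mm. Approaching.

```bash
python3 -m crank '[[[0.7,0,0],[0,0,0]],[[0.7,0,0],[0,0,0]],[[0.6,0,0],[0,0,0]],[[0.4,0,0],[0,0,0]],[[0,0,0],[0,0,0]]]'
python3 -m crank '[[[0.3,0,0],[0,0,0]],[[0.3,0,0],[0,0,0]],[[0.2,0,0],[0,0,0]],[[0,0,0],[0,0,0]]]'
python3 -m crank '[[[0.2,0,0],[0,0,0]],[[0.2,0,0],[0,0,0]],[[0.2,0,0],[0,0,0]],[[0,0,0],[0,0,0]]]'

```

```text
clock: 5.6
tcp_pos: [0.4729, 0.1362, 0.0203]
orientation: [-3.132, -0.245, -0.001]
contact_force: [-0.3, 0.4, -2.1]
grip_width: 0.016
gripper_force: 78.7
clock: 6.0
tcp_pos: [0.4799, 0.1372, 0.0202]
orientation: [3.132, 0.246, -0.001]
contact_force: [-1.8, -1.2, -2.8]
grip_width: 0.0162
gripper_force: 78.7
clock: 6.4
tcp_pos: [0.4855, 0.1381, 0.0201]
orientation: [3.132, 0.246, -0.001]
contact_force: [-4.0, -0.8, -3.0]
grip_width: 0.0166
gripper_force: 78.7
```

```bash
for i in 1; do python3 -m crank '[[[0.2,0,0],[0,0,0]],[[0.2,0,0],[0,0,0]],[[0,0,0],[0,0,0]]]'
python3 -m crank '[[[0.2,0,0],[0,0,0]],[[0.2,0,0],[0,0,0]],[[0,0,0],[0,0,0]]]'
python3 -m crank '[[[0.2,0,0],[0,0,0]],[[0.2,0,0],[0,0,0]],[[0,0,0],[0,0,0]]]'; done | grep -v grip
```

```text
clock: 6.7
tcp_pos: [0.4895, 0.1387, 0.0201]
orientation: [3.132, 0.246, -0.001]
contact_force: [-4.6, -1.6, -2.8]
clock: 7.0
tcp_pos: [0.4939, 0.1391, 0.0202]
orientation: [3.132, 0.245, -0.0]
contact_force: [-3.7, -2.3, -2.4]
clock: 7.3
tcp_pos: [0.4982, 0.1397, 0.0203]
orientation: [3.132, 0.245, 0.001]
contact_force: [-2.6, -3.9, -3.1]
```

```bash
python3 - <<'E'
from h import *
q,d=load("side","3",True); u0,v0,S=213,233,10
cv2.imwrite("pics/push.png",cv2.resize(q[v0:v0+55,u0:u0+75],None,fx=S,fy=S,interpolation=cv2.INTER_CUBIC)[:,:,::-1])
E
```

```text
(no output)
```

View pics/push.png

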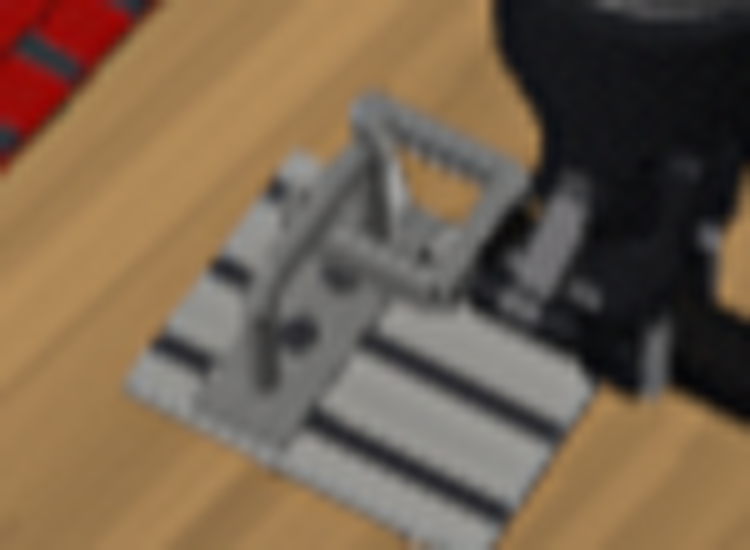

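The picture shows the right leg, at about (372,150), inside the mouth and the gate swung inward at about (390,190). The sliding nose arm passes between the legs. Continuing in small steps.

```bash
{ python3 -m crank '[[[0.2,0,0],[0,0,0]],[[0.2,0,0],[0,0,0]],[[0,0,0],[0,0,0]]]'
python3 -m crank '[[[0.2,0,0],[0,0,0]],[[0.2,0,0],[0,0,0]],[[0,0,0],[0,0,0]]]'; } | grep -v grip
```

```text
clock: 7.65
tcp_pos: [0.5023, 0.1406, 0.0204]
orientation: [3.132, 0.245, 0.001]
contact_force: [-2.3, -3.9, -3.1]
clock: 7.95
tcp_pos: [0.5064, 0.1414, 0.0204]
orientation: [-3.132, -0.245, -0.002]
contact_force: [-1.3, -3.5, -3.2]
```

```bash
{ python3 -m crank '[[[0.2,0,0],[0,0,0]],[[0.2,0,0],[0,0,0]],[[0,0,0],[0,0,0]]]'
python3 -m crank '[[[0.2,0,0],[0,0,0]],[[0.1,0,0],[0,0,0]],[[0,0,0],[0,0,0]]]'; } | grep -v grip
```

```text
clock: 8.25
tcp_pos: [0.5112, 0.1419, 0.0206]
orientation: [-3.132, -0.245, -0.004]
contact_force: [1.8, -4.7, -3.7]
clock: 8.55
tcp_pos: [0.5131, 0.1441, 0.0207]
orientation: [-3.13, -0.248, -0.002]
contact_force: [0.2, 0.1, -3.2]
```

```bash
python3 - <<'E'
from h import *
q,d=load("side","4",True); u0,v0,S=213,228,10
cv2.imwrite("pics/push2.png",cv2.resize(q[v0:v0+55,u0:u0+75],None,fx=S,fy=S,interpolation=cv2.INTER_CUBIC)[:,:,::-1])
E
```

```text
(no output)
```

View pics/push2.png

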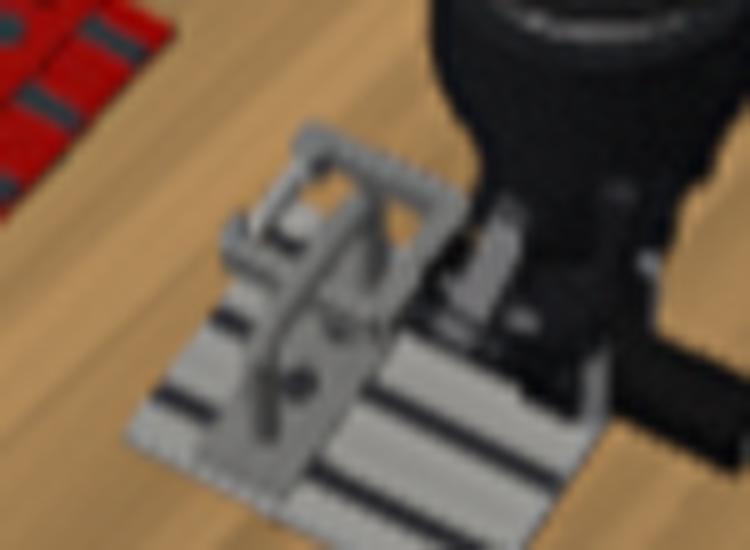

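The gate is shut across the mouth at about (275,200), behind the leg at (375,230). The force dropped to zero, so it has snapped. Now I'll pull back through the slack.

```bash
{ python3 -m crank '[[[-0.5,0,0],[0,0,0]],[[-0.6,0,0],[0,0,0]],[[-0.5,0,0],[0,0,0]],[[0,0,0],[0,0,0]]]'
python3 -m crank '[[[-0.3,0,0],[0,0,0]],[[-0.3,0,0],[0,0,0]],[[-0.3,0,0],[0,0,0]],[[-0.3,0,0],[0,0,0]],[[0,0,0],[0,0,0]]]'
python3 -m crank '[[[-0.3,0,0],[0,0,0]],[[-0.3,0,0],[0,0,0]],[[-0.3,0,0],[0,0,0]],[[-0.3,0,0],[0,0,0]],[[0,0,0],[0,0,0]]]'; } | grep -v grip
```

```text
clock: 9.0
tcp_pos: [0.4954, 0.1397, 0.0202]
orientation: [3.132, 0.247, -0.002]
contact_force: [-0.2, 0.3, -3.1]
clock: 9.5
tcp_pos: [0.4845, 0.138, 0.0204]
orientation: [3.132, 0.246, -0.0]
contact_force: [1.1, -0.7, -1.8]
clock: 10.0
tcp_pos: [0.4722, 0.136, 0.0202]
orientation: [3.132, 0.246, -0.001]
contact_force: [0.1, 0.1, -2.1]
```

```bash
{ python3 -m crank '[[[-0.3,0,0],[0,0,0]],[[-0.3,0,0],[0,0,0]],[[-0.2,0,0],[0,0,0]],[[0,0,0],[0,0,0]]]'
python3 -m crank '[[[-0.2,0,0],[0,0,0]],[[-0.1,0,0],[0,0,0]],[[0,0,0],[0,0,0]]]'
python3 -m crank '[[[-0.1,0,0],[0,0,0]],[[-0.1,0,0],[0,0,0]],[[0,0,0],[0,0,0]]]'; } | grep -v grip
python3 - <<'E'
from h import *
q,d=load("side","5",True); u0,v0,S=228,238,10
cv2.imwrite("pics/tug.png",cv2.resize(q[v0:v0+55,u0:u0+75],None,fx=S,fy=S,interpolation=cv2.INTER_CUBIC)[:,:,::-1])
E
```

```text
clock: 10.4
tcp_pos: [0.4645, 0.1348, 0.0202]
orientation: [3.132, 0.246, -0.001]
contact_force: [0.1, -1.2, -2.3]
clock: 10.7
tcp_pos: [0.4619, 0.1344, 0.0203]
orientation: [3.132, 0.246, -0.0]
contact_force: [1.0, -0.2, -2.4]
clock: 11.0
tcp_pos: [0.4599, 0.1341, 0.0203]
orientation: [3.132, 0.246, -0.0]
contact_force: [0.4, 0.4, -2.8]
```

View pics/tug.png

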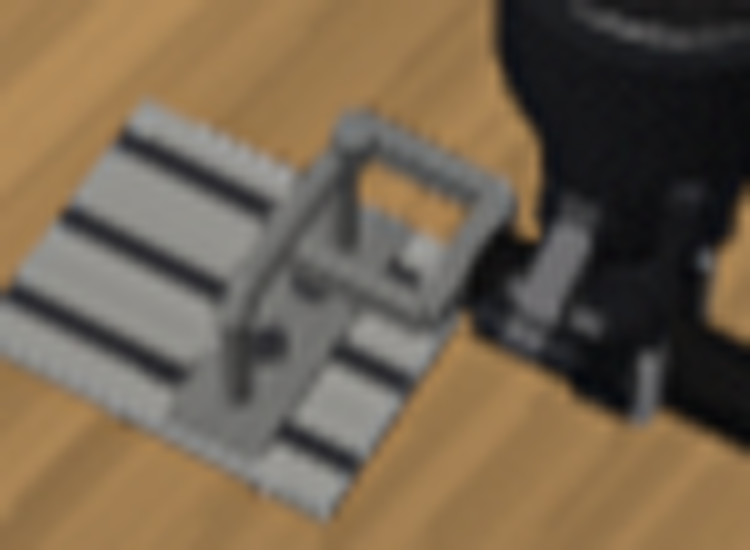

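The leg, at about (345,200), is held inside the hook against the shut gate, and the eye has slid toward the near end of its rail. Continuing in 1 mm steps until it holds.

```bash
{ python3 -m crank '[[[-0.1,0,0],[0,0,0]],[[-0.1,0,0],[0,0,0]],[[0,0,0],[0,0,0]]]'
python3 -m crank '[[[-0.1,0,0],[0,0,0]],[[0,0,0],[0,0,0]]]'
python3 -m crank '[[[-0.1,0,0],[0,0,0]],[[0,0,0],[0,0,0]]]'; } | grep -v grip
```

```text
clock: 11.35
tcp_pos: [0.4582, 0.1339, 0.0203]
orientation: [-3.132, -0.246, -0.0]
contact_force: [1.3, 0.3, -4.0]
clock: 11.55
tcp_pos: [0.458, 0.1339, 0.0205]
orientation: [-3.132, -0.246, -0.002]
contact_force: [3.9, -0.2, -4.5]
clock: 11.75
tcp_pos: [0.4578, 0.134, 0.0207]
orientation: [-3.131, -0.245, -0.005]
contact_force: [7.7, 0.5, -5.6]
```

```bash
{ python3 -m crank '[[[-0.06,0,0],[0,0,0]],[[0,0,0],[0,0,0]],[[0,0,0],[0,0,0]]]'
python3 -m crank '[[[0,0,0],[0,0,0]],[[0,0,0],[0,0,0]],[[0,0,0],[0,0,0]]]'; } | grep -v grip
```

```text
clock: 12.05
tcp_pos: [0.4578, 0.134, 0.0208]
orientation: [-3.131, -0.245, -0.006]
contact_force: [8.1, -0.5, -6.2]
clock: 12.35
tcp_pos: [0.4578, 0.1339, 0.0207]
orientation: [-3.131, -0.245, -0.006]
contact_force: [7.8, -0.5, -5.1]
```

```bash
{ python3 -m crank '[[[-0.06,0,0],[0,0,0]],[[0,0,0],[0,0,0]],[[0,0,0],[0,0,0]]]'
python3 -m crank '[[[0,0,0],[0,0,0]],[[0,0,0],[0,0,0]],[[0,0,0],[0,0,0]]]'; } | grep -v grip
```

```text
clock: 12.65
tcp_pos: [0.4577, 0.1339, 0.0208]
orientation: [-3.131, -0.245, -0.007]
contact_force: [9.4, 0.1, -6.7]
clock: 12.95
tcp_pos: [0.4577, 0.134, 0.0208]
orientation: [-3.131, -0.245, -0.007]
contact_force: [9.3, 0.5, -7.3]
```

```bash
{ python3 -m crank '[[[-0.03,0,0],[0,0,0]],[[0,0,0],[0,0,0]],[[0,0,0],[0,0,0]]]'
python3 -m crank '[[[0.3,0,0],[0,0,0]],[[0.25,0,0],[0,0,0]],[[0,0,0],[0,0,0]]]' 
python3 -m crank '[[[0,0,0.3],[0,0,0]],[[0,0,0.3],[0,0,0]],[[0,0,0.2],[0,0.025,0]],[[0,0,0.2],[0,0.025,0]],[[0,0,0],[0,0,0]]]'; } | grep -v grip
```

```text
clock: 13.25
tcp_pos: [0.4577, 0.134, 0.0209]
orientation: [-3.13, -0.245, -0.008]
contact_force: [9.6, 0.2, -6.9]
clock: 13.55
tcp_pos: [0.4593, 0.1341, 0.02]
orientation: [3.132, 0.247, -0.003]
contact_force: [-1.1, -0.3, -2.4]
clock: 14.05
tcp_pos: [0.459, 0.1339, 0.0098]
orientation: [-3.128, -0.247, -0.076]
contact_force: [-0.1, 0.5, -2.3]
```

```bash
{ python3 -m crank '[[[0,0,0.1],[0,0,0]],[[0,0,0.1],[0,0,0]],[[0,0,0],[0,0,0]]]'
python3 -m crank '[[[0,0,0.1],[0,0,0]],[[0,0,0],[0,0,0]]]' 
python3 -m crank '[[[0,0,0.1],[0,0,0]],[[0,0,0],[0,0,0]]]'; } | grep -v grip
```

```text
clock: 14.35
tcp_pos: [0.4604, 0.1342, 0.0082]
orientation: [-3.127, -0.245, -0.078]
contact_force: [0.9, 0.2, -3.0]
clock: 14.55
tcp_pos: [0.4605, 0.1342, 0.0074]
orientation: [-3.127, -0.245, -0.078]
contact_force: [0.1, -0.6, 0.6]
clock: 14.75
tcp_pos: [0.4608, 0.1343, 0.0066]
orientation: [-3.127, -0.245, -0.08]
contact_force: [-2.2, -0.6, 3.1]
```

```bash
{ python3 -m crank '[[[0,0,0],[0,0,0]],[[0,0,0],[0,0,0]],[[0,0,0],[0,0,0]],[[0,0,0],[0,0,0]]]' 4.0
python3 -m crank '[[[0,0,-0.5],[0,0,0]],[[0,0,-1],[0,0,0]],[[0,0,-2],[0,0,0]],[[0,0,-4],[0,0,0]],[[0,0,-4],[0,0,0]]]'
python3 -m crank '[[[-1,3,-4],[0,0,0]],[[-1,4,-2],[0,0,0]],[[-1,4,-2],[0,0,0]],[[-1,4,0],[0,0,0]],[[0,4,0],[0,0,0]]]'
python3 -m crank '[[[0,4,0],[0,0,0]],[[0,4,0],[0,0,0]],[[0,0,0],[0,0,0]],[[0,0,0],[0,0,0]]]'; }
python3 - <<'E'
from h import *
k=lambda a:cv2.resize(a,(400,400),interpolation=cv2.INTER_CUBIC)
p,_=load("top","6",True);q,_=load("side","6",True)
cv2.imwrite("pics/end.png",np.hstack([k(p[195:275,190:270]),k(q[220:300,225:305])])[:,:,::-1])
E
```

```text
clock: 15.15
tcp_pos: [0.4603, 0.1342, 0.0063]
orientation: [-3.127, -0.246, -0.078]
contact_force: [0.6, 0.3, -0.1]
grip_width: 0.0398
gripper_force: 0.0
clock: 15.65
tcp_pos: [0.454, 0.1332, 0.1228]
orientation: [-3.127, -0.246, -0.076]
contact_force: [1.0, 0.8, 0.3]
grip_width: 0.0401
gripper_force: 0.0
clock: 16.15
tcp_pos: [0.4401, -0.0623, 0.2]
orientation: [-3.127, -0.246, -0.082]
contact_force: [0.4, 1.3, 1.3]
grip_width: 0.0403
gripper_force: 0.0
clock: 16.55
tcp_pos: [0.4533, -0.1401, 0.1988]
orientation: [-3.127, -0.242, -0.079]
contact_force: [0.2, 0.9, 0.7]
grip_width: 0.0399
gripper_force: 0.0
```

View pics/end.png

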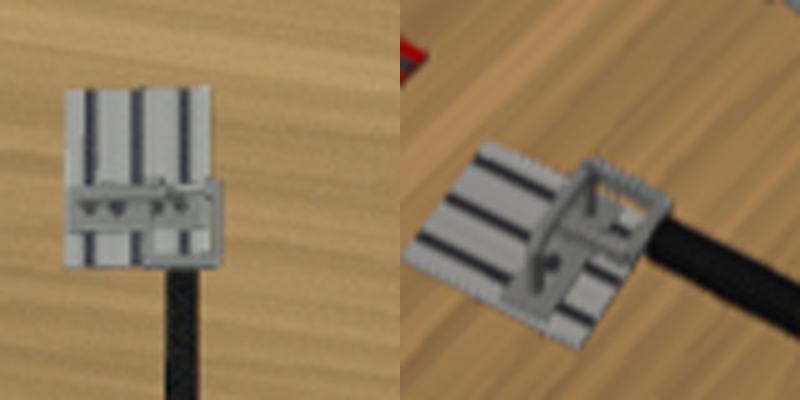

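Both views show the key lying still with its hook around the right leg (top view (180,205), side view (590,200)). The gripper is clear and nothing else in these crops has moved. Handing in.

```bash
python3 -c "
from bench import r
print(r.hand_in())"
```

```text
the job is handed in; nothing more can be done
None
```

The key is clipped onto the eye's right leg with the gate snapped shut behind it; I tugged it at about 9.6 N and it held, then laid it down still clipped, let go, and handed in at about 17 s.

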